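# Load the snap-press dies and hold the fastener case open

### The job

Get the repair corner of the counter ready for the tailor: stand the round die and the oblong die upright in the die tray, each right down in the pocket of its own shape, and let go of them. Then lift the lid of the fastener case, which has a bar handle, to 50 degrees from shut and finish while still holding it there, quite still, since the lid falls shut by itself and the tailor needs both hands to reach in; leave everything else on the counter where it is.

Things in the scene. Friction and masses are not known exactly. Their poses are not given: they have to be found in the camera images.
- round_die_center (a point): Centre of the round die: a loose solid steel cylinder, 40 mm diameter, 40 mm tall, about 0.3 kg (can differ), standing upright on the counter; this point is on its axis 20 mm above its underside, z axis up. A small brass stud (14 mm diameter, 6 mm high, only for show: nothing touches it) marks its top.
- oblong_die_center (a point): Centre of the oblong die: a loose steel block, 46 mm long (its own x axis) by 26 mm wide (its own y axis) by 40 mm tall, about 0.3 kg (can differ), standing upright on the counter; this point is 20 mm above its underside, z axis up. A small brass ridge (26 by 6 mm, 6 mm high, along the length, only for show) marks its top. It fits its pocket either way round.
- tray: The die tray: a fixed wooden block, 100 mm (its x) by 190 mm (its y) by 22 mm high, with two pockets 14 mm deep whose floor is 8 mm above the counter. Origin at the centre of its underside. A die standing fully down in its pocket has its centre 28 mm above the tray's underside and stands 26 mm out of the tray. The pockets are 100 mm apart, on the tray's y axis.
- tray_hole0 (a point): Centre of the mouth of the round pocket, at the tray's top face (22 mm above the counter): 43 mm diameter, 14 mm deep; at +50 mm on the tray's y axis. Axes parallel to the tray's.
- tray_hole1 (a point): Centre of the mouth of the oblong pocket, at the tray's top face (22 mm above the counter): 49 mm along the tray's x axis, 29 mm along its y axis, 14 mm deep; at -50 mm on the tray's y axis. Axes parallel to the tray's.
- case: The fastener case: a fixed grey open box, 150 mm (its x, from front to hinge) by 160 mm (its y) by 70 mm high, origin at the centre of its underside, with small fasteners inside, covered by the lid. Its +x axis points from the handle side (nearer the robot) to the hinge side.
- lid (a joint): Opening angle of the case's lid in rad: 0 shut, growing as the handle side goes up, 50 degrees = 0.873, stop at 1.75. No spring or stay: it swings freely and falls shut under its own weight (about 0.3 kg, can differ; roughly 2 N to lift at the handle).
- lid_hinge (a point): The lid's hinge axis, at the middle of the case's far upper edge: 75 mm from the case's centre along its +x axis, 70 mm above the counter; the axis runs along the case's y. The lid is a plate 150 mm long, 160 mm wide, 6 mm thick.
- lid_bar (a point): Middle of the lid's handle: a round steel bar, 10 mm thick, 110 mm long, parallel to the case's y, 195 mm from the hinge axis and moving with the lid. Two end arms carry it 45 mm out from the lid's front edge, leaving a 40 mm gap. Lid shut: 74 mm above the counter. Can be pinched from above, a finger on either side; it turns between the fingers as the lid swings.
- spool_center (a point): Bystander: loose blue thread spool, 32 mm diameter, 35 mm tall, between the dies; point at its centre. Leave it where it is.
- button_jar_center (a point): Bystander: loose clear jar with a steel cap, 64 mm diameter, 85 mm tall, behind the dies; point at its centre. Leave it where it is.
- stapler_center (a point): Bystander: loose black stapler, 130 mm long, 34 mm wide, 45 mm tall; point 20 mm above its underside. Leave it where it is.

How it is judged:
By the outcome, as a careful person would: the job done as asked, in the order asked, and still so for the second after the job is handed in, while the arm keeps its last pose, push and grip.
It also fails if it takes over 72 s, if anything falls off the work surface, if the arm or the gripper's body presses on something with over 40 N, if the wrist force passes 120 N, or if a joint passes its speed limit or range.

### The arm

A 6-joint arm with a two-finger parallel gripper is mounted at the origin on the work surface. World frame = base frame: x ahead of the robot, y to its left, z up, the work surface at z = 0. Lengths are in mm, angles in rad, forces in N, time in s.
With the tool pointing down it reaches from about 350 to 925 mm from the base axis. Payload 6.4 kg.
Tool frame: the origin (TCP) lies at the very end of the fingers, on their centre line; the grasp point (between the pads) lies 19 mm behind it; z points along the fingers, y is the line along which they close (so a half turn about z gives the same grasp; the last joint's range is limited). The gripper opens to 85 mm and grips with 20 to 120 N. Pads are 22 mm wide; open, the fingers measure 114 mm over their backs; the gripper's body (76 mm by 85 mm) begins 54 mm behind the grasp point. The pads swing forward as they close: fully open they stand 13 mm farther back than shut.
Start: joints at [0.974, 0.245, 1.558, -0, 1.339, -0.174], TCP at [266.704, 592.776, 231.29] pointing down, gripper open.
Joint ranges: [-3.13, 3.13], [-1.02, 2.26], [0.13, 2.54], [-0.95, 4.09], [0.21, 2.88], [-2.74, 2.74]. Speed limits (rad/s): [2.57, 2.57, 3.14, 3.14, 3.14, 3.14].

### API

Orientations are given as a rotation vector (axis times angle).
In Python, from cell import manip gives the robot as it stands. Calls block until the motion is done:
- manip.move_pose(position, orientation): joint-space move of the TCP to a pose.
- manip.movel(position, rate=150, rotation=None, contact_N=None): straight line of the TCP; rotation=None keeps the orientation; rate is the mean speed in mm/s. With contact_N (N) it stops when the force on the tool has changed by that much, and returns True; else False.
- manip.move_j(angles): joint-space move.
- manip.gripper_to(opening, strength=None): opening from 0.0 (shut) to 1.0 (fully open); strength is the grip in N (None keeps the last); returns when the fingers have stopped.
- manip.pause(seconds).
- manip.inverse_kinematics(position, orientation): joint angles nearest the present ones, or None.
- manip.get_state(): the state.
- manip.capture(name): name is "side" or "top"; returns (picture, depth): 420x560x3 uint8, red, green, blue; 420x560 float32, mm along the optical axis (not along the pixel's ray), 0 where there is no reading.
- manip.camera_info(name): a dict with "camera_matrix" (3x3 intrinsics, pixels), "k1" (the pictures are not rectified: a ray, as slopes to the right and down, at radius r is drawn at 1 + k1 r^2 times it, then the intrinsics apply), "R" (3x3) and "t" (3): a world point X has camera coordinates R X + t. Camera axes: x right, y down, z forward; pixel columns grow to the right and rows downward; lengths in mm; the calibration is good to about 2 mm. A picture is of the moment at which its call begins. camera_info takes no time and is no camera call.
A pose or a line that the arm cannot do raises manip.IKError and nothing moves.
- manip.finish_job(): hands the job in; it is judged then, once.
Trained networks look in the newest picture that a camera, given by its name, has taken for a name from the list of things; names that differ only in an ending like _2 or _b are one class to them, and where a whole thing is asked for, a point or a joint stands for the part that bears it (a point fixed in the world has none). Each returns a list of dicts, best first, with "conf" (0 to 1); they miss things now and then, are a little off and sometimes report something else, mostly with a low value. They report only what shows in the picture. A call takes as long as a camera call.
- manip.spot_in(camera, thing): "position" ([x, y, z] in mm, in world coordinates, good to about 4 mm: the middle of the surface that is visible of it).
- manip.cut_out(camera, thing): "pixels" (420x560 bool, what is visible of it).
- manip.place_of(camera, thing): "position" ([x, y, z] in mm, in world coordinates, good to about 4 mm: a listed point, or the origin of a listed thing).
The state is a dict: "clock": time; "joint_positions": joint angles; "joint_velocities": joint speeds; "effort": joint torques, N m; "eef_pos": TCP position; "tcp_rot": TCP orientation; "contact_force": force on the tool from outside, world axes, zero at the start; "wrist_torque": the same for the moment, N m; "grip_width": opening from 0.0 (shut) to 1.0 (fully open); "gripper_force": force on a finger pad.
Only numpy, scipy, OpenCV 4.12 (cv2) and the standard library are available. Lean on these libraries where they do the work, as an engineer would, in place of code of your own. Each camera call takes 0.05 s, during which the arm holds its last target. There are 200 camera calls.

## Working session

There is one attempt and no reset: what is moved stays moved. The work goes in short steps, each a Python script; the robot and the scene stay as the last script left them, time stands still between calls to the robot, and variables do not carry over. Pictures are saved under pics/ and viewed, at most 10 in all, crops included, and the job is handed in when it is done.

```bash
ls; mkdir -p pics; python3 - <<'E'
from cell import manip
import cv2, numpy as np
for c in ("top","side"):
    im,d=manip.capture(c); cv2.imwrite(f"pics/{c}0.png",im[:,:,::-1]); np.save(f"pics/{c}0.npy",d)
    ci=manip.camera_info(c); print(c,np.round(ci["camera_matrix"],1).tolist(),ci["k1"],np.round(-ci["R"].T@ci["t"]))
    for n in "round_die_center oblong_die_center tray tray_hole0 tray_hole1 case lid_hinge lid_bar spool_center button_jar_center stapler_center".split():
        print(n,[(np.round(r["position"],1).tolist(),round(r["conf"],2)) for r in manip.place_of(c,n)[:2]])
s=manip.get_state();print(s["clock"],s["tcp_rot"],s["contact_force"])
E
```

```text
pics
top [[434.2, 0.0, 291.7], [0.0, 434.2, 211.7], [0.0, 0.0, 1.0]] -0.04024174040990383 [443.  11. 971.]
round_die_center [([480.0, 3.5, 23.7], 0.56)]
oblong_die_center [([656.5, -27.5, 22.2], 0.62), ([590.7, 218.2, 24.1], 0.52)]
tray [([597.0, 269.5, -0.9], 0.8)]
tray_hole0 [([601.5, 318.9, 18.1], 0.76), ([589.8, 217.5, 20.4], 0.59)]
tray_hole1 [([601.5, 318.9, 18.1], 0.76), ([589.8, 217.5, 20.4], 0.59)]
case [([576.1, -233.9, -1.2], 0.84)]
lid_hinge [([648.2, -239.2, 67.9], 0.82)]
lid_bar [([454.8, -229.1, 74.7], 0.61)]
spool_center [([568.0, -19.7, 17.3], 0.46)]
button_jar_center [([773.7, 21.7, 42.0], 0.92)]
stapler_center [([787.3, -145.2, 21.9], 0.64)]
side [[446.8, 0.0, 272.6], [0.0, 446.8, 210.0], [0.0, 0.0, 1.0]] -0.12456297228935366 [ 567. -747.  625.]
round_die_center [([480.1, -2.9, 19.8], 0.69)]
oblong_die_center [([659.1, -25.9, 21.5], 0.74)]
tray [([597.4, 267.1, 1.9], 0.58)]
tray_hole0 [([588.5, 217.7, 21.1], 0.79), ([599.7, 318.4, 21.7], 0.6)]
tray_hole1 [([588.5, 217.7, 21.1], 0.79), ([599.7, 318.4, 21.7], 0.6)]
case [([572.7, -231.9, -2.5], 0.76)]
lid_hinge [([650.6, -233.3, 70.8], 0.58)]
lid_bar [([455.2, -232.0, 74.6], 0.67)]
spool_center [([570.8, -18.9, 20.1], 0.84)]
button_jar_center [([777.8, 20.5, 44.3], 0.9)]
stapler_center [([782.2, -141.2, 18.2], 0.92)]
1.2 [ 6.59260692e-01  3.07162970e+00 -6.87019041e-05] [-0.17421446  0.17397822 -0.41916629]
```

View pics/top0.png

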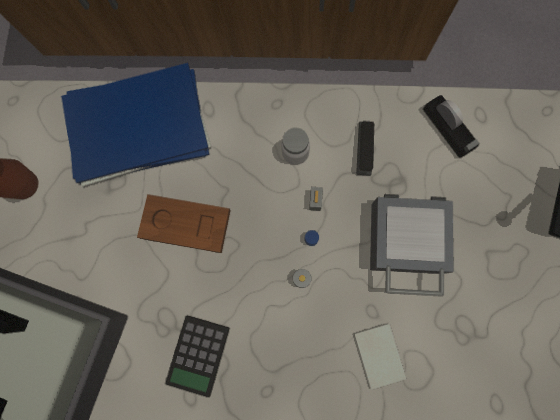

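View pics/side0.png

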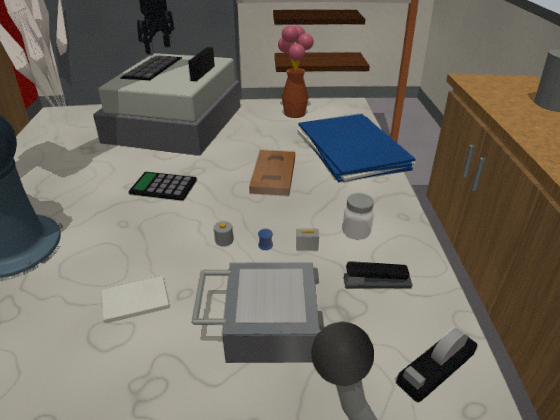

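The top view shows the round die at (302,278), the spool at (312,238) and the oblong die at (316,198). The tray is at (184,224), with the round pocket on its left (161,219) and the oblong one on its right (206,226). The lid bar is at about (413,292). In the side view the round die is at (223,233), the oblong die at (307,238) and the tray at (273,172). Next I'll measure these more precisely from the masks and depth.

```bash
cat > h.py <<'E'
from cell import manip
import numpy as np, cv2
def cloud(cam, d, mask, z=None):
    """world points of mask pixels, from depth, or on plane z"""
    ci=manip.camera_info(cam); R=np.array(ci["R"]);t=np.array(ci["t"])
    v,u=np.nonzero(mask); p=np.stack([u,v],1).astype(float)[:,None]
    s=cv2.undistortPoints(p,np.array(ci["camera_matrix"]),np.array([ci["k1"],0,0,0.]))[:,0]
    ray=np.c_[s,np.ones(len(s))]
    C=-R.T@t; rw=ray@R
    k=d[v,u] if z is None else (z-C[2])/rw[:,2]
    return C+rw*np.asarray(k)[:,None]
def rect(P):
    (c,s,a)=cv2.minAreaRect(P[:,:2].astype(np.float32)); return np.round(c,1),np.round(s,1),round(a,1)
E
python3 - <<'E'
from h import *
for c in ("top","side"):
    im,d=manip.capture(c)
    for n,zt in (("round_die_center",40),("oblong_die_center",40),("tray",22),("spool_center",35)):
        r=manip.cut_out(c,n)
        if not r: print(c,n,"none"); continue
        for q in r[:2]:
            m=q["pixels"]&(d>0); P=cloud(c,d,m); 
            print(c,n,round(q["conf"],2),m.sum(),"z pct",np.round(np.percentile(P[:,2],[5,30,50,70,95]),1))
            k=abs(P[:,2]-zt)<5
            if k.sum()<8: continue
            A=P[k]; B=cloud(c,d,m,zt)[k]
            print("  top pts",k.sum(),"depth mean",A.mean(0).round(1),rect(A),"| plane mean",B.mean(0).round(1),rect(B))
            if n=="tray":
                hsv=cv2.cvtColor(im,cv2.COLOR_RGB2HSV); np.save(f"pics/tm_{c}.npy",q["pixels"])
    # brass
    hsv=cv2.cvtColor(im,cv2.COLOR_RGB2HSV)
    br=((hsv[...,0]>15)&(hsv[...,0]<32)&(hsv[...,1]>110)&(hsv[...,2]>90)).astype(np.uint8)
    nn,l,st,ce=cv2.connectedComponentsWithStats(br)
    for i in range(1,nn):
        if st[i,4]>=6:
            B=cloud(c,d,l==i,46); m=B.mean(0)
            if abs(m[1])<80 and 400<m[0]<720: print(c,"brass",st[i,4],m.round(1),rect(B))
E
python3 - <<'E'
import cv2
im=cv2.imread("pics/top0.png")
a=cv2.resize(im[185:265,125:245],None,fx=5,fy=5,interpolation=cv2.INTER_CUBIC)
cv2.imwrite("pics/traycrop.png",a)
E
```

```text
top round_die_center 0.67 262 z pct [35.3 37.9 39.  40.  45.8]
  top pts 228 depth mean [ 4.801e+02 -1.000e-01  3.900e+01] (array([ 4.803e+02, -4.000e-01]), array([35.9, 34.1]), 1.4) | plane mean [ 4.801e+02 -1.000e-01  4.000e+01] (array([ 4.803e+02, -4.000e-01]), array([35.8, 34. ]), 1.4)
top oblong_die_center 0.76 283 z pct [12.3 37.4 38.6 39.9 45.1]
  top pts 223 depth mean [656.8 -27.1  39.2] (array([656.9, -27.4]), array([26.3, 45.5]), 89.8) | plane mean [656.6 -27.1  40. ] (array([656.2, -27.4]), array([45.3, 26.4]), 0.7)
top tray 0.64 3827 z pct [ 5.9 19.1 20.4 21.5 23.5]
  top pts 3125 depth mean [595.  266.4  20.9] (array([595.8, 267.8]), array([189.9, 100.7]), 81.2) | plane mean [594.8 266.2  22. ] (array([595.4, 267.1]), array([190.1, 100.5]), 81.3)
top tray 0.23 264 z pct [36.2 37.9 39.  39.9 45.8]
top spool_center 0.59 847 z pct [ 8.5 36.9 40.1 42.5 46.1]
  top pts 233 depth mean [ 803.4 -139.6   37.6] (array([ 780. , -140.3]), array([ 30.5, 118.9]), 86.8) | plane mean [ 804.4 -140.    35. ] (array([ 780. , -140.1]), array([ 30.7, 117.9]), 87.4)
top spool_center 0.55 204
[... 883 characters left out ...]
ray 0.6 1685 z pct [ 5.9 18.7 20.4 21.5 23.5]
  top pts 1280 depth mean [594.9 256.   21. ] (array([595.9, 268.1]), array([198.8,  99.7]), 81.4) | plane mean [594.9 254.4  22. ] (array([595.3, 260.9]), array([195.9,  99.5]), 81.2)
side spool_center 0.77 254 z pct [ 3.3 13.5 24.6 34.8 37.2]
  top pts 110 depth mean [568.4 -23.3  35.4] (array([568.9, -22.7]), array([31.8, 25.1]), 88.2) | plane mean [568.4 -22.8  35. ] (array([568.9, -23. ]), array([29.9, 25.2]), 88.3)
side spool_center 0.46 1619 z pct [ 6.7 18.9 20.4 21.5 23.5]
side brass 27 [479.8  -4.4  46. ] (array([480. ,  -4.6]), array([10.6, 14.5]), 3.0)
side brass 35 [657.  -32.3  46. ] (array([656.7, -32.4]), array([ 6.6, 22.9]), 87.4)
```

View pics/traycrop.png

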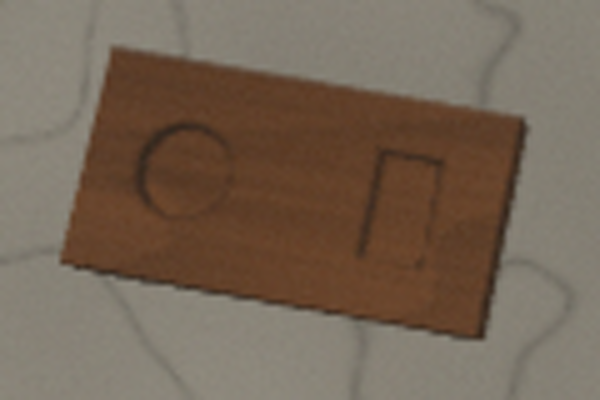

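The measurements from both cameras agree. The tray centre is about (595.5, 267.4) with its y axis at 81.3°. That puts the round pocket at about (603.1, 316.8) and the oblong one at about (588, 218). I'll start with the round die: centre it by gripping along x and then along y, then insert it with a guarded search.

```bash
cat >> h.py <<'E'
def ori(phi):
    a=np.radians(phi+90)/2; return np.pi*np.array([np.cos(a),np.sin(a),0])
def st(tag=""):
    s=manip.get_state(); print(tag,"t",round(s["clock"],2),"p",np.round(s["eef_pos"],1),"w",round(s["grip_width"],3),"gf",round(s["gripper_force"],1),"F",np.round(s["contact_force"],1)); return s
def insert(x,y,zfree=40,zdown=24.,ok=26.5):
    for r,n in ((0,1),(1.2,6),(2.4,8)):
        for k in range(n):
            dx,dy=r*np.cos(2*np.pi*k/n),r*np.sin(2*np.pi*k/n)
            manip.movel([x+dx,y+dy,zfree],rate=60)
            hit=manip.movel([x+dx,y+dy,zdown],rate=30,contact_N=10)
            s=manip.get_state(); z=s["eef_pos"][2]
            print("try",round(dx,1),round(dy,1),"hit",hit,"z",round(z,1),"F",np.round(s["contact_force"],1))
            if z<ok: return True
    return False
E
python3 - <<'E'
from h import *
x,y=480,0
manip.gripper_to(0.75,60)
manip.move_pose([x,y,90],ori(0)); manip.movel([x,y,16]); st("down")
manip.gripper_to(0.0,30); st("gripx")
manip.gripper_to(0.75); manip.movel([x,y,60],rate=200); manip.move_pose([x,y,60],ori(90)); manip.movel([x,y,16])
manip.gripper_to(0.0,80); st("gripy")
manip.movel([x,y,100],rate=200); st("up")
manip.move_pose([603.1,316.8,100],ori(81.3)); manip.movel([603.1,316.8,44],rate=200); st("hover")
im,d=manip.capture("side"); cv2.imwrite("pics/side1.png",cv2.resize(im[100:260,180:380,::-1],None,fx=4,fy=4,interpolation=cv2.INTER_CUBIC)[:600])
E
```

```text
down t 4.99 p [4.806e+02 1.000e-01 1.650e+01] w 0.753 gf 0.0 F [ 0.8 -0.3 -0.2]
gripx t 5.33 p [ 4.809e+02 -2.000e-01  1.730e+01] w 0.454 gf 30.3 F [-1.7  0.9  6.6]
gripy t 8.27 p [ 4.813e+02 -2.000e-01  1.760e+01] w 0.439 gf 80.8 F [-1.4  1.5  5.9]
up t 8.83 p [4.793e+02 2.000e-01 9.920e+01] w 0.442 gf 80.5 F [-0.1 -0.2 -2.5]
hover t 10.55 p [603.1 315.9  44. ] w 0.439 gf 80.6 F [ 0.3  0.6 -1.9]
```

View pics/side1.png

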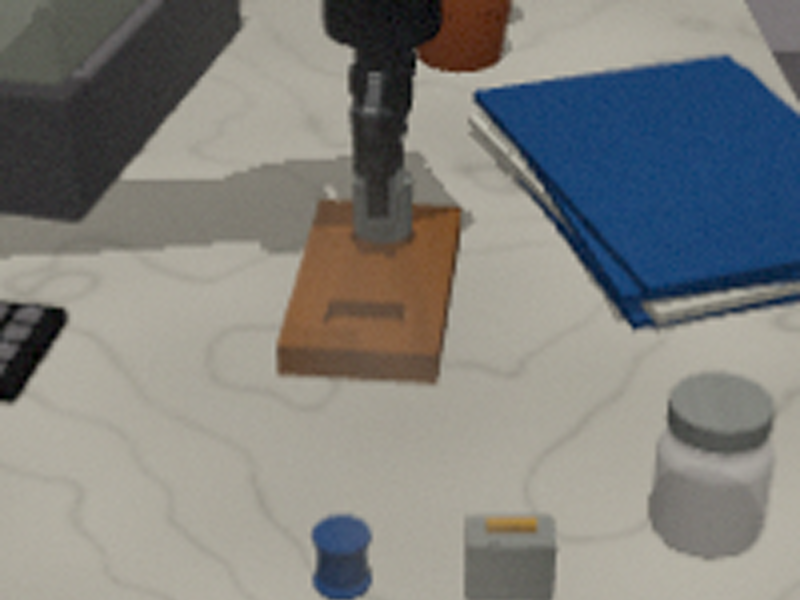

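The crop shows the round die held upright over the round end of the tray at about (383,225). The oblong pocket at (365,310) is clear, and the spool and oblong die haven't moved. Now I'll insert it.

```bash
python3 - <<'E'
from h import *
print(insert(603.1,316.8)); st()
E
```

```text
try 0.0 0.0 hit True z 25.7 F [-0.8 -0.6  3.7]
True
 t 11.33 p [602.8 316.8  25.7] w 0.442 gf 81.3 F [-0.8 -0.6  3.7]
```

It's seated: at pickup the TCP was 17.6 with the die on the counter, and now it's 25.7, which is 8 mm higher and matches the pocket floor. I'll release it and go for the oblong die.

```bash
python3 - <<'E'
from h import *
manip.gripper_to(0.7); manip.movel([603.1,316.8,100],rate=200); st("released")
x,y=656.7,-27.3
manip.gripper_to(0.78)
manip.move_pose([x,y,120],ori(0)); manip.movel([x,y,16]); st("down")
manip.gripper_to(0.0,30); s=st("gripx"); print(manip.get_state()["tcp_rot"])
manip.gripper_to(0.78); manip.movel([x,y,60],rate=200); manip.move_pose([x,y,60],ori(90)); manip.gripper_to(0.65); manip.movel([x,y,16])
manip.gripper_to(0.0,80); st("gripy")
manip.movel([x,y,110],rate=200); st("up")
X,Y=588.0,218.0
manip.move_pose([X,Y,110],ori(81.3)); manip.movel([X,Y,44],rate=200); st("hover")
print(insert(X,Y)); st("in")
im,d=manip.capture("side"); cv2.imwrite("pics/side2.png",cv2.resize(im[100:260,180:380,::-1],None,fx=4,fy=4,interpolation=cv2.INTER_CUBIC)[:600])
E
```

```text
released t 12.2 p [602.8 316.7  99.6] w 0.7 gf 0.0 F [-0.4 -0.4 -0.2]
down t 14.6 p [657.6 -27.3  17.1] w 0.78 gf 0.0 F [ 0.  -0.2  0.2]
gripx t 14.92 p [657.9 -27.5  17.9] w 0.536 gf 31.4 F [-1.8  0.9  6.9]
[2.21982772 2.21985913 0.00235245]
gripy t 18.11 p [658.  -27.6  17.8] w 0.286 gf 78.7 F [-0.2 -0.2  5.7]
up t 18.73 p [655.4 -27.  108.3] w 0.286 gf 77.8 F [-0.4  0.1 -4.5]
hover t 20.21 p [588.5 217.   43.9] w 0.288 gf 77.8 F [-0.4 -0.7 -3.3]
try 0.0 0.0 hit True z 25.8 F [-0.6 -0.5  4.6]
True
in t 20.94 p [587.8 218.   25.8] w 0.287 gf 78.9 F [-0.6 -0.5  4.6]
```

View pics/side2.png

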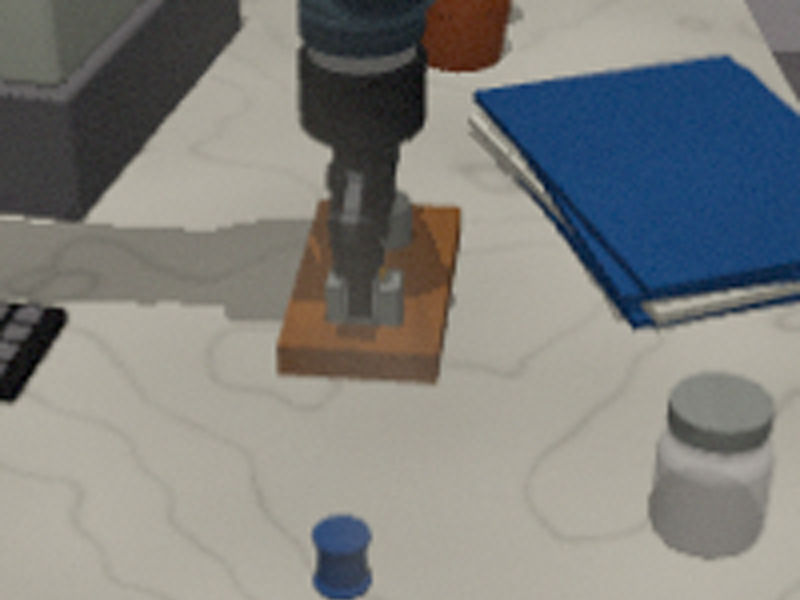

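The crop shows the oblong die down in its pocket at about (365,298), still gripped, with the round die standing behind it. I'll release it, retreat, check the dies, and measure the lid and bar.

```bash
python3 - <<'E'
from h import *
manip.gripper_to(0.55); manip.movel([588,218,110],rate=200); manip.gripper_to(0.45)
manip.move_pose([454,100,190],ori(-2)); st("away")
for c in ("top","side"):
    im,d=manip.capture(c); cv2.imwrite(f"pics/{c}3.png",im[:,:,::-1])
    P=cloud(c,d,d>0); 
    for n,q in (("round",(603.1,316.8)),("oblong",(588,218))):
        k=(np.hypot(P[:,0]-q[0],P[:,1]-q[1])<35)&(P[:,2]>40)
        print(c,n,k.sum(),P[k].mean(0).round(1),"z pct",np.percentile(P[k,2],[10,50,90]).round(1),rect(P[k]))
    k=(P[:,0]>425)&(P[:,0]<485)&(abs(P[:,1]+232)<45)&(P[:,2]>60)&(P[:,2]<95)
    B=P[k]; f=np.polyfit(B[:,1],B[:,0],1); print(c,"bar",k.sum(),B.mean(0).round(1),"slope",f.round(4))
    k=(P[:,0]>480)&(P[:,0]<680)&(abs(P[:,1]+235)<110)&(P[:,2]>66)&(P[:,2]<90)
    print(c,"lid",k.sum(),P[k].mean(0).round(1),rect(P[k]))
    print([(n,np.round(r["position"],1).tolist()) for n in ("lid_hinge","lid_bar","case") for r in manip.place_of(c,n)[:1]])
E
```

```text
away t 23.32 p [454.2 100.1 189.9] w 0.449 gf 0.0 F [0.4 1.5 0.5]
top round 271 [602.  314.8  47.4] z pct [44.7 47.1 51.1] (array([602.5, 315.3]), array([40.2, 37.9]), 47.6)
top oblong 266 [587.2 217.8  47.5] z pct [44.5 46.9 52.4] (array([588. , 218.3]), array([26.4, 46.6]), 79.6)
top bar 218 [ 454.8 -232.1   76.7] slope [3.790000e-02 4.635646e+02]
top lid 5666 [ 573.7 -231.3   75.8] (array([ 569.9, -232.5]), array([161.3, 178.8]), 88.7)
[('lid_hinge', [649.4, -239.6, 65.3]), ('lid_bar', [453.1, -226.9, 73.1]), ('case', [574.2, -232.4, 2.1])]
side round 113 [602.  309.   46.5] z pct [42.4 46.3 51.6] (array([601.5, 313.6]), array([42. , 38.4]), 56.8)
side oblong 135 [587.3 210.6  46.8] z pct [42.3 46.4 51.9] (array([587.5, 213.9]), array([27.5, 46.5]), 82.9)
side bar 246 [ 456.2 -234.2   77.6] slope [3.970000e-02 4.655451e+02]
side lid 7163 [ 574.4 -245.3   76.7] (array([ 568.3, -234. ]), array([163.3, 180.1]), 88.0)
[('lid_hinge', [650.9, -233.9, 71.9]), ('lid_bar', [457.9, -233.9, 75.1]), ('case', [573.5, -229.3, 2.7])]
```

View pics/top3.png

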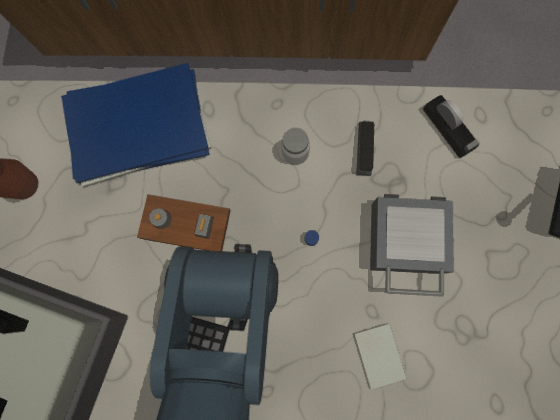

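All the loose things are where they should be. Both dies stand in the tray at (159,218) and (203,225), with their tops at about z 48, so they're fully down. The spool, jar and stapler are unmoved. The bar is at (413,292), with its middle at about (455, -227) and the case yawed about -2.2°. Next I'll grip the bar and swing the lid along its arc.

```bash
cat >> h.py <<'E'
ex=np.array([np.cos(np.radians(-2.2)),np.sin(np.radians(-2.2)),0])
a0=np.arctan2(4,194.96)
def disp(th): # bar displacement for lid angle th (deg)
    a=a0+np.radians(th); return 195*((np.cos(a0)-np.cos(a))*ex+(np.sin(a)-np.sin(a0))*np.array([0,0,1.]))
E
python3 - <<'E'
from h import *
b=np.array([455.0,-227,55]); up=b+[0,0,65]
print(manip.inverse_kinematics(b+disp(50),ori(-2.2)))
manip.gripper_to(0.42,50)
manip.move_pose([455,-150,170],ori(-2.2)); manip.move_pose(up,ori(-2.2)); 
print("contact",manip.movel(b,rate=80,contact_N=10)); st("at bar")
manip.gripper_to(0.0,50); manip.pause(0.3); s=st("gripped"); np.save("g.npy",s["eef_pos"])
im,d=manip.capture("side"); cv2.imwrite("pics/side4.png",cv2.resize(im[200:360,160:360,::-1],None,fx=3.75,fy=3.75,interpolation=cv2.INTER_CUBIC))
E
```

```text
[-0.60764809  0.09971609  1.77635731  0.          1.26551925 -0.56925084]
contact False
at bar t 26.34 p [ 455.4 -227.4   55.5] w 0.421 gf 0.0 F [ 0.3 -0.6 -0.5]
gripped t 27.0 p [ 455.4 -227.3   55.6] w 0.095 gf 49.0 F [-1.6  1.   4.8]
```

View pics/side4.png

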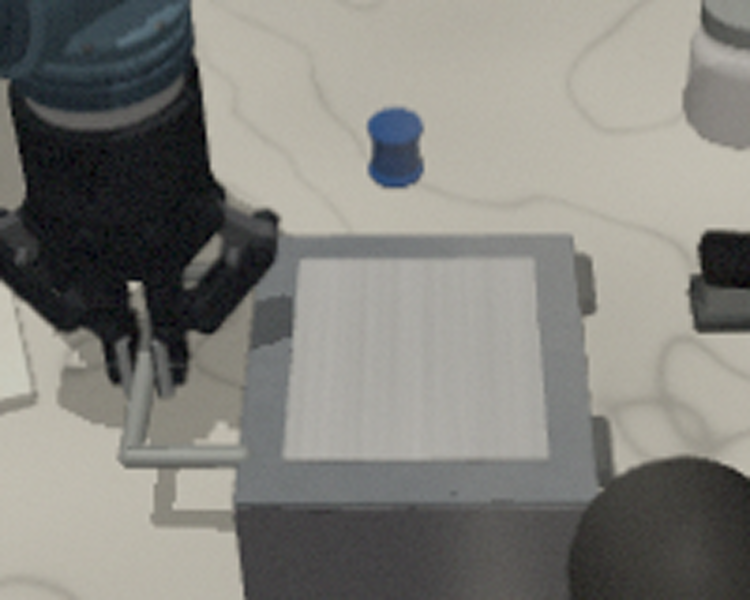

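The bar is pinched between the fingers at about (140,370) in the crop, and the lid is still shut. Now the lift along the arc.

```bash
python3 - <<'E'
from h import *
g=np.load("g.npy")
for th in np.arange(5,51,5):
    manip.movel(g+disp(th),rate=60)
    s=manip.get_state()
    if th%10==0: st(f"th{th}")
    if np.linalg.norm(s["contact_force"])>30 or s["grip_width"]<0.07: print("stop",th); break
manip.pause(1.0); s=st("end"); print("err",np.round(s["eef_pos"]-(g+disp(50)),2))
im,d=manip.capture("side"); cv2.imwrite("pics/side5.png",im[:,:,::-1])
for c in ("side","top"):
    if c=="top": im,d=manip.capture(c)
    P=cloud(c,d,d>0); v=P-np.array([g[0],g[1],0])
    u=v@ex; w=v@np.array([-ex[1],ex[0],0]); z=P[:,2]
    k=(u>105)&(u<185)&(abs(w+4)<60)&(z>85)&(z<190)
    # lid surface: RANSAC-ish line fit z(u)
    U,Z=u[k],z[k]
    for _ in range(6):
        f=np.polyfit(U,Z,1); r=abs(Z-np.polyval(f,U)); kk=r<max(4,2*np.median(r)); U,Z=U[kk],Z[kk]
    print(c,len(U),"lid angle",np.degrees(np.arctan(-f[0])).round(2),"rms",np.std(Z-np.polyval(f,U)).round(2))
    kb=(abs(z-222)<15)&(abs(u-73)<30)&(abs(w)<65)&(abs(w)>30); print(c,"bar",kb.sum(),np.median(u[kb]).round(1) if kb.any() else None,np.median(z[kb]).round(1) if kb.any() else None)
E
```

```text
th10 t 27.93 p [ 458.8 -227.3   89.3] w 0.098 gf 48.7 F [-1.  -1.4 -2.9]
th20 t 28.79 p [ 468.2 -227.6  122.9] w 0.097 gf 48.7 F [-6.  -0.7  0.8]
th30 t 29.66 p [ 482.8 -228.1  153.7] w 0.098 gf 48.8 F [-8.6  0.1  3.1]
th40 t 30.52 p [ 502.6 -228.8  181.9] w 0.093 gf 48.9 F [-12.3   1.1   7.5]
th50 t 31.39 p [ 528.  -229.7  207.3] w 0.094 gf 49.2 F [-12.6   4.8  13.4]
end t 32.39 p [ 527.8 -229.6  207.1] w 0.101 gf 49.2 F [-12.3   3.5  12.4]
err [-0.27  0.46  3.58]
side 2666 lid angle 49.29 rms 1.25
side bar 249 74.8 224.5
top 1322 lid angle 49.14 rms 1.34
top bar 127 73.4 223.7
```

View pics/side5.png

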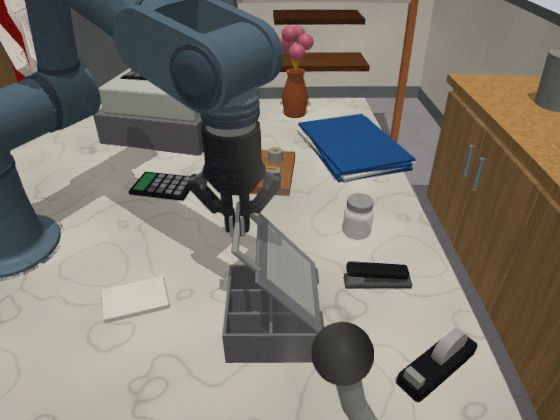

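The side view shows the lid open, its plate running from (258,222) to (320,320), with the bar held at about (237,235) and both dies in the tray at (273,158). The tool carries about 17 N along the bar's radius, so I'll relax that and then measure the angle with a 3D plane fit, using the shut-lid picture as a baseline.

```bash
cat >> h.py <<'E'
def lidang(c,d,shut,g):
    P=cloud(c,d,d>0); v=P-np.array([g[0],g[1],0]); u=v@ex; w=v@np.array([-ex[1],ex[0],0]); z=P[:,2]
    if shut: k=(u>65)&(u<180)&(abs(w+4)<60)&(z>60)&(z<90)
    else:
        k=(u>100)&(u<175)&(abs(w+4)<65)&(z>85)&(z<195)
    A=np.c_[u,w,z][k]
    for _ in range(10):
        m=A.mean(0); n=np.linalg.svd(A-m,full_matrices=False)[2][2]; r=abs((A-m)@n); A=A[r<max(2.5,2.5*np.median(r))]
    n*=np.sign(n[2]); ang=np.degrees(np.arctan2(n[0],n[2]))
    # distance of plane from nominal hinge line (u=194.96,z=70)
    print(c,"shut" if shut else "open",len(A),"n",n.round(3),"angle",ang.round(2),"rms",((A-m)@n).std().round(2),"dist hinge",(np.array([194.96,m[1],70])-m)@n)
E
python3 - <<'E'
from h import *
g=np.load("g.npy")
for c in ("top","side"): lidang(c,np.load(f"pics/{c}0.npy"),True,g)
s=manip.get_state(); F=s["contact_force"]
manip.movel(s["eef_pos"],rate=10); manip.pause(0.5); st("relaxed")
for c in ("top","side"):
    im,d=manip.capture(c); lidang(c,d,False,g)
E
```

```text
top shut 2771 n [ 0.002 -0.002  1.   ] angle 0.14 rms 1.22 dist hinge -6.57808298546055
side shut 3715 n [ 0.004 -0.01   1.   ] angle 0.22 rms 0.97 dist hinge -7.575370058500714
relaxed t 33.5 p [ 527.7 -229.6  207.2] w 0.094 gf 49.2 F [-3.3  1.2  1.5]
top open 1272 n [0.753 0.006 0.658] angle 48.86 rms 0.94 dist hinge -8.709056844114826
side open 2684 n [ 0.755 -0.002  0.656] angle 49.04 rms 0.9 dist hinge -8.942320754012414
```

The arm kinematics give 49.9° (from the bar's x), and the depth plane gives about 49°. I'll raise the lid half a degree to sit between the two, check it's still, and hand in.

```bash
python3 - <<'E'
from h import *
g=np.load("g.npy"); s=manip.get_state()
manip.movel(s["eef_pos"]+1.3*ex+[0,0,1.2],rate=10); manip.pause(1.0); s=st("final")
print("kin angle",np.degrees(np.arccos((194.96-(s["eef_pos"]-g)@ex)/195)-a0).round(2),"qd",np.abs(s["joint_velocities"]).max().round(4))
for c in ("top","side"):
    im,d=manip.capture(c); lidang(c,d,False,g)
    for n in ("round_die_center","oblong_die_center","spool_center","button_jar_center","stapler_center"):
        print(n,[np.round(r["position"],0).tolist() for r in manip.place_of(c,n)[:1]])
E
```

```text
final t 34.93 p [ 529.  -229.6  208.3] w 0.09 gf 48.9 F [-2.4  0.6 -1.5]
kin angle 50.37 qd 0.002
top open 1243 n [0.759 0.007 0.651] angle 49.37 rms 0.94 dist hinge -8.698111343465797
round_die_center [[602.0, 321.0, 29.0]]
oblong_die_center [[586.0, 223.0, 30.0]]
spool_center [[567.0, -19.0, 17.0]]
button_jar_center [[772.0, 20.0, 44.0]]
stapler_center [[787.0, -146.0, 18.0]]
side open 2642 n [ 0.761 -0.001  0.649] angle 49.51 rms 0.9 dist hinge -9.004494884989349
round_die_center [[602.0, 312.0, 24.0]]
oblong_die_center [[588.0, 218.0, 33.0]]
spool_center []
button_jar_center [[574.0, -231.0, 2.0]]
stapler_center [[781.0, -144.0, 17.0]]
```

```bash
python3 -c "
from cell import manip
print(manip.finish_job())"
```

```text
the job is handed in; nothing more can be done
None
```

I handed the job in with both dies fully down in their own pockets and released, the lid held still at about 50° (49.4° to 50.4° depending on the measurement), and no sign that anything else on the counter moved.

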